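# Reload the tape dispenser with the roll at the back of the stand

### The job

The tape dispenser has run out: drop its empty core into the small blue bin and load the wide roll that hangs at the back of the full roll stand into the dispenser's cradle. The two narrower rolls hang in front of it on the same arm, so first hang both of them on the arm of the empty stand, and once the wide roll is in the dispenser hang each of them back in the seat it came from. Do not shift the tape measure or the spring clamp.

Things in the scene. Friction and masses are not known exactly. Their poses are not given: they have to be found in the camera images.
- roll_wide: Full roll of cream masking tape, 48 mm wide, the widest, in the back seat of the loaded stand. 108 mm outside, 51 mm bore: 28 mm of tape stand above the arm it hangs on. Origin at its centre, x along its axis, level along the arm; its turn about that axis is of no account. Grasp it from above, fingers on its two flat faces, tips at most 17 mm below its top
- roll_medium: Full roll of cream masking tape, 30 mm wide, in the middle or front seat of the loaded stand. 108 mm outside, 51 mm bore: 28 mm of tape stand above the arm it hangs on. Origin at its centre, x along its axis, level along the arm; its turn about that axis is of no account. Grasp it from above, fingers on its two flat faces, tips at most 17 mm below its top
- roll_narrow: Full roll of cream masking tape, 18 mm wide, the narrowest, in the front or middle seat of the loaded stand. 108 mm outside, 51 mm bore: 28 mm of tape stand above the arm it hangs on. Origin at its centre, x along its axis, level along the arm; its turn about that axis is of no account. Grasp it from above, fingers on its two flat faces, tips at most 17 mm below its top
- empty_core: Bare cardboard core of the used-up roll: a tube 60 mm outside, 51 mm inside, 48 mm long. Origin at its centre, x along its axis. It lies in the dispenser's cradle, axis along the dispenser's y, centre 47 mm and top 77 mm above the bench; its top 22 mm stand clear of the cheeks: grasp it there from above, fingers on its two ends
- loaded_stand: Fixed roll stand with the three rolls: foot 240 x 96 mm, post at the back (+x), one level arm 14 mm wide and 20 mm deep along x, upper face 125 mm high, free end at x = -95 mm. Origin on the bench under the middle seat. Seat middles: x = -56 (front), 0 (middle), +68 mm (back); humps 5 mm high at x = -95 to -75, -28, +33 and +105 part them. A hung roll's centre is 100 mm high
- spare_stand: Fixed roll stand with an empty arm at the start, same shape, sizes and axes as the loaded one; either may be the left one. A roll goes on and comes off any arm only over its free end: lift it 9 to 15 mm above its hung height to clear the humps and move it along the arm till its whole width is past the end. Rolls cannot pass each other on an arm
- dispenser: Fixed grey tape dispenser, 175 x 78 mm, origin on the bench under the cradle; x points away from its toothed blade (x = -95 mm, 56 mm high), y along a loaded roll's axis. Cheeks 55 mm high, 60 mm apart, lips flared to 78 mm; between them two fixed rollers at x = -32 and +32 mm. A full roll lowered between the cheeks rests on them, centre 79 mm and top 133 mm high
- scrap_bin: Small blue bin, used for scrap, fixed: 93 (x) x 71 (y) x 51 mm high, open top, lower front wall (27 mm) at -x. Origin on the bench under its middle; inside 86 x 63 mm, floor 3 mm high. The core fits in with its axis along the bin's y and may be let go a little above the floor
- tape_measure: Bystander, tape measure standing on its base, 58 x 77 x 62 mm, origin under its middle; to be left alone
- spring_clamp: Bystander, black spring clamp lying flat, 75 x 106 x 20 mm, origin under its middle; to be left alone

How it is judged (in metres and radians):
On the way, in this order (a step that is already met when the one before it is completed fails the run):
1. both narrower rolls hang on the arm of the empty stand (x of roll_narrow in the frame of spare_stand between -0.085 and 0.1 m and y of roll_narrow in the frame of spare_stand between -0.02 and 0.02 m and z of roll_narrow in the frame of spare_stand between 0.085 and 0.11 m and x of roll_medium in the frame of spare_stand between -0.085 and 0.1 m and y of roll_medium in the frame of spare_stand between -0.02 and 0.02 m and z of roll_medium in the frame of spare_stand between 0.085 and 0.11 m), for 0.2 s.
2. the wide roll rests in the dispenser's cradle (x of roll_wide in the frame of dispenser between -0.008 and 0.008 m and y of roll_wide in the frame of dispenser between -0.012 and 0.012 m and z of roll_wide in the frame of dispenser between 0.073 and 0.086 m and angle between the x axis of roll_wide and the y axis of dispenser, either way round below 0.15 rad), for 0.2 s.
At the end, for the whole second after the job is handed in: Wide roll seated on the dispenser's rollers (centre within 8 mm along, 12 mm across, square within 0.15 rad); medium and narrow rolls hanging within 15 mm of where each hung at the start; empty core inside the bin, below its rim; all released and at rest (all of step 2 and x of empty_core in the frame of scrap_bin between -0.045 and 0.045 m and y of empty_core in the frame of scrap_bin between -0.035 and 0.035 m and z of empty_core in the frame of scrap_bin between 0.01 and 0.045 m and distance of each of roll_narrow, roll_medium from where it was at the start of the episode below 0.015 m and linear speed of each of roll_narrow, roll_medium, roll_wide, empty_core below 0.02 m/s); the robot touches nothing.
It fails at once if the tape measure is shifted by more than 30 mm (distance of tape_measure from where it was at the start of the episode above 0.03 m).
It fails at once if the spring clamp is shifted by more than 30 mm (distance of spring_clamp from where it was at the start of the episode above 0.03 m).
It also fails if it takes over 144 s, if anything falls off the work surface, if the arm or the gripper's body presses on something with over 40 N, if the wrist force passes 120 N, or if a joint passes its speed limit or range.

### The arm

A 6-joint arm with a two-finger parallel gripper is mounted at the origin on a cart in front of the work surface, level with it; the furniture and walls round the work are solid. World frame = base frame: x ahead of the robot, y to its left, z up, the work surface at z = 0. Lengths are in m, angles in degrees, forces in N, time in s.
With the tool pointing down it reaches from about 0.25 to 0.725 m from the base axis. Payload 9.7 kg.
Tool frame: the origin (TCP) lies between the finger pads; the fingertips stand 19 mm ahead of it and the grasp point (between the pads) is the TCP; z points along the fingers, y is the line along which they close (so a half turn about z gives the same grasp; the last joint's range is limited). The gripper opens to 85 mm and grips with 20 to 120 N. Pads are 22 mm wide; open, the fingers measure 114 mm over their backs; the gripper's body (76 mm by 85 mm) begins 54 mm behind the grasp point. The pads swing forward as they close: fully open they stand 13 mm farther back than shut.
Start: joints at [64.916, 4.979, 10.078, 95.1, 0, 90], TCP at [0.233, 0.498, 0.25] pointing down, gripper open.
Joint ranges: [-179.16, 179.16], [-48.56, 103.87], [-65.8, 70.77], [-126.05, 130.52], [-82.76, 87.17], [-180, 180]. Speed limits (degrees/s): [127.2, 127.2, 147.25, 180, 180, 180].

### API

Orientations are given as [roll, pitch, yaw] about the fixed x, y, z axes, in that order (R = Rz(yaw) Ry(pitch) Rx(roll)).
In Python, from workcell import telemetry, camera, calibration, workorder gives the robot as it stands.
- The arm moves only by the tool play_rows, never from a script. Its argument "increments" is a list of rows, each a list of 3 entries, a list of its own where there are three numbers: the shift along the tool's x, y, z in mm, then the turn, a rotation vector about the tool's x, y, z in degrees, then the closure, from 0 (fully open) to 1 (shut). In form: [[[x, y, z], [ax, ay, az], jaw], ...]. A call has 1 to 20 rows; each row is the pose to reach, as a shift and turn from the pose commanded when the call began, along the tool's axes at that moment; what a row does not reach only later rows make up. A row lasts 1/10 s, in which the tool goes at most 50 mm and 8.59 degrees, less where a joint would pass 70% of its speed; a pose out of reach is approached as far as the arm can. A call with a gripper value outside its range is refused whole. The fingers move at their own pace and stop on an object; "grip_force" is the grip in N (left out, the last holds). Time passes only in rows, so rows that repeat a pose let the fingers close. It gives the time, the measured TCP pose, the force, the opening and the grip force at its end, in the units of the state.
- telemetry.get_obs(): the state, without advancing time (a new reading comes with each control period).
- camera(name): name is "side" or "top"; returns (picture, depth): 384x512x3 uint8, red, green, blue; 384x512 float32, m along the optical axis (not along the pixel's ray), 0 where there is no reading.
- calibration(name): a dict with "vertical_fov" (degrees; the focal length in pixels is half the picture's height over the tangent of half this angle, whatever the lens; pixels are square), "cx", "cy" (the principal point, pixels), "k1" (the pictures are not rectified: a ray, as slopes to the right and down, at radius r is drawn at 1 + k1 r^2 times it, then the intrinsics apply), "rvec" (rotation vector, rad) and "tvec" (3), from world to camera coordinates, as OpenCV has them. Camera axes: x right, y down, z forward; pixel columns grow to the right and rows downward; lengths in m; the calibration is good to about 2 mm. A picture is of the moment at which its call begins. calibration takes no time and is no camera call.
- workorder.job_done(): hands the job in; it is judged then, once.
The state is a dict: "time": time; "q": joint angles; "qd": joint speeds; "joint_efforts": joint torques, N m; "ee_pos": TCP position; "tcp_rot": TCP orientation; "wrist_force": force on the tool from outside, world axes, zero at the start; "torque": the same for the moment, N m; "opening": finger opening in m; "grasp_force": force on a finger pad.
Only numpy, scipy, OpenCV 4.12 (cv2) and the standard library are available. Lean on these libraries where they do the work, as an engineer would, in place of code of your own. Each camera call takes 0.05 s, during which the arm holds its last target. There are 200 camera calls.

## Working session

There is one attempt and no reset: what is moved stays moved. The work goes in short steps, Python scripts to look and compute and a tool call to move; the robot and the scene stay as the last step left them, time stands still between calls to the robot, and variables do not carry over. Pictures are saved under pics/ and viewed, at most 14 in all, crops included, and the job is handed in when it is done.

Besides the shell and the picture viewer there is one more tool, called after ">>>" by a JSON object that holds its "method" and its "body". play_rows: Moves the arm, as the interface text tells. Its arguments: {"type":"object","properties":{"increments":{"type":"array"},"grip_force":{"type":"number"}},"required":["increments"]}

```bash
mkdir -p pics
cat > h.py <<'E'
import numpy as np, cv2
from workcell import telemetry, camera, calibration, workorder
def cal(n):
    c=calibration(n); f=192/np.tan(np.radians(c["vertical_fov"])/2)
    R=cv2.Rodrigues(np.array(c["rvec"],float))[0]; return c,f,R,np.array(c["tvec"],float)
def world(n,depth,us,vs):
    "pixels + depth -> world points"
    c,f,R,t=cal(n); K=np.array([[f,0,c["cx"]],[0,f,c["cy"]],[0,0,1]])
    p=cv2.undistortPoints(np.stack([us,vs],-1).astype(float).reshape(-1,1,2),K,np.array([c["k1"],0,0,0.]))[:,0]
    d=depth[vs,us]; return (np.c_[p*d[:,None],d]-t)@R
def cloud(n):
    im,d=camera(n); vs,us=np.nonzero(d>0); return im,d,us,vs,world(n,d,us,vs)
E
python3 - <<'E'
from h import *
for n in("side","top"):
    im,d=camera(n); cv2.imwrite(f"pics/{n}0.png",im[:,:,::-1]); np.savez(f"{n}0.npz",im=im,d=d)
    c,f,R,t=cal(n); print(n,c["k1"],f,-R.T@t,R[2],(d>0).mean())
print(telemetry.get_obs())
E
```

```text
side 0.011134194195217518 427.53927658808874 [ 0.35623517 -0.97793377  0.91268802] [ 0.13573803  0.74919392 -0.64829287] 0.9961446126302084
top -0.16092713889322566 443.4737086551246 [0.43268927 0.01258766 1.14559145] [ 0.07366628 -0.03414216 -0.99669835] 0.9957987467447916
{'time': 0.1, 'q': array([ 6.49159894e+01,  5.00799846e+00,  1.00389191e+01,  9.50990789e+01,
       -8.69318485e-04,  8.99987006e+01]), 'qd': array([ 0.03726752, -0.07396088,  0.08666533, -0.06316004,  0.03098223,
       -0.00809703]), 'joint_efforts': array([-5.11005455e-04, -5.21560514e+01,  4.65653622e+01,  1.60796440e-02,
        3.65174216e-06, -8.05926504e-06]), 'ee_pos': array([0.23309805, 0.49796325, 0.2496528 ]), 'tcp_rot': array([-1.79931842e+02,  8.67772153e-04,  1.54917290e+02]), 'wrist_force': array([-0.2176963 , -0.23599177, -0.22475664]), 'torque': array([ 0.00939975,  0.03338566, -0.03033262]), 'grasp_force': 0.0, 'opening': 0.0854465899060909}
```

View pics/side0.png

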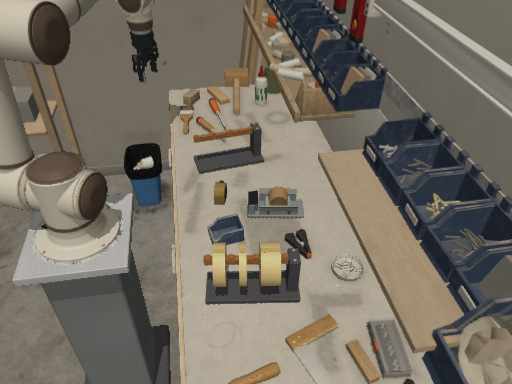

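View pics/top0.png

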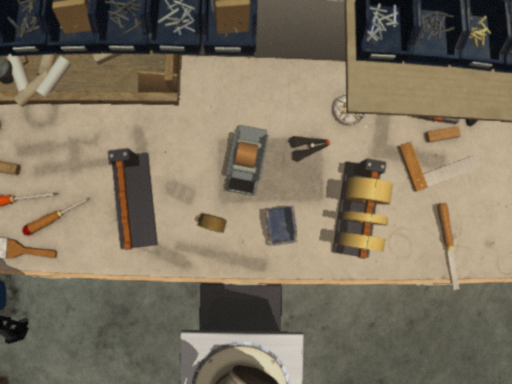

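The side view shows the loaded stand at about (255,270), with the medium roll at the front (220,265), narrow in the middle (243,265) and wide at the back (270,265). The spare stand is at (228,145), the dispenser with its core at (275,203), the bin at (227,230), the tape measure at (220,193) and the clamp at (298,242). In the top view +x is up and +y is left. The spare arm runs (120,155)-(127,247), the dispenser is at (246,158) and the bin at (281,225).

```bash
cat > meas.py <<'E'
from h import *
def load(n,box,tag="0"):
    z=np.load(f"{n}{tag}.npz"); im,d=z["im"],z["d"]; u0,v0,u1,v1=box
    m=np.zeros(d.shape,bool); m[v0:v1,u0:u1]=1; vs,us=np.nonzero(m&(d>0))
    hsv=cv2.cvtColor(im,cv2.COLOR_RGB2HSV)[vs,us].astype(int)
    return hsv,world(n,d,us,vs),us,vs
def rect(P):
    (c,s,a)=cv2.minAreaRect(P[:,:2].astype(np.float32)); return np.round(c,4),np.round(s,4),round(a,2)
def pct(x): return np.round(np.percentile(x,[1,50,99]),4)
E
python3 - <<'E'
from meas import *
B={"top":dict(spare=(95,140,170,260),load=(325,150,400,265),disp=(215,115,280,205),bin=(258,195,302,250),tm=(190,205,232,238),clamp=(280,128,335,166)),
 "side":dict(spare=(185,115,275,178),load=(195,235,308,308),disp=(240,178,310,222),bin=(203,210,250,246),tm=(208,175,234,210),clamp=(280,225,318,262))}
for n in B:
    print("==",n)
    h,P,u,v=load(n,B[n]["spare"]); 
    m=(P[:,2]>.105)&(P[:,2]<.135)&(h[:,0]<20)&(h[:,1]>110); print("spare arm",m.sum(),rect(P[m]),pct(P[m,2]))
    m=(P[:,2]>.14); print("spare post",m.sum(),rect(P[m]) if m.any() else 0,pct(P[m,2]))
    m=(P[:,2]>.004)&(P[:,2]<.03)&(h[:,2]<110); print("spare foot",rect(P[m]),pct(P[m,2]))
    h,P,u,v=load(n,B[n]["load"])
    m=(P[:,2]>.105)&(P[:,2]<.135)&(h[:,0]<15)&(h[:,1]>120)&(h[:,2]<200); print("load arm",m.sum(),rect(P[m]),pct(P[m,2]))
    m=(P[:,2]>.14)&(h[:,2]<90); print("load post",rect(P[m]) if m.sum()>3 else 0)
    m=(P[:,2]>.004)&(P[:,2]<.03)&(h[:,2]<110); print("load foot",rect(P[m]),pct(P[m,2]))
    m=(P[:,2]>.135)&(h[:,2]>110)&(h[:,0]>15)&(h[:,1]>60); k=np.zeros((384,512),np.uint8); k[v[m],u[m]]=1
    N,L,S,C=cv2.connectedComponentsWithStats(k)
    for i in range(1,N):
        if S[i,4]>25:
            q=L[v,u]==i; print(" roll",S[i,4],rect(P[q]),pct(P[q,0]),pct(P[q,1]),pct(P[q,2]))
    h,P,u,v=load(n,B[n]["disp"])
    m=(P[:,2]>.02)&(P[:,2]<.1); print("disp",rect(P[m]),pct(P[m,2]))
    m=(P[:,2]>.058)&(P[:,2]<.1); print("core",m.sum(),rect(P[m]),pct(P[m,0]),pct(P[m,1]),pct(P[m,2]))
    m=(P[:,2]>.045)&(P[:,2]<.06)&(h[:,1]<70); print("cheek tops",rect(P[m]),pct(P[m,2]))
    for o,lo in(("bin",.022),("tm",.02),("clamp",.006)):
        h,P,u,v=load(n,B[n][o]); m=P[:,2]>lo; print(o,rect(P[m]),pct(P[m,2]))
E
```

```text
== top
spare arm 670 (array([0.4686, 0.2823]), array([0.2077, 0.0201]), 10.02) [0.1079 0.1252 0.1323]Traceback (most recent call last):
  File "<stdin>", line 8, in <module>
  File "meas.py", line 9, in pct
    def pct(x): return np.round(np.percentile(x,[1,50,99]),4)
                                ~~~~~~~~~~~~~^^^^^^^^^^^^^
    return _quantile_unchecked(
        a, q, axis, out, overwrite_input, method, keepdims, weights)
    return _ureduce(a,
                    func=_quantile_ureduce_func,
    ...<5 lines>...
                    overwrite_input=overwrite_input,
                    method=method)
    r = func(a, **kwargs)
    result = _quantile(arr,
                       quantiles=q,
    ...<2 lines>...
                       out=out,
                       weights=wgt)
    slices_having_nans = np.isnan(arr[-1, ...])
                                  ~~~^^^^^^^^^
IndexError: index -1 is out of bounds for axis 0 with size 0
```

```bash
sed -i 's/^def pct(x):/def pct(x):\n    if len(x)==0: return "none"\n   /; s/^def rect(P):/def rect(P):\n    if len(P)<4: return "none"\n   /' meas.py
cat > m1.py <<'E'
from meas import *
B={"top":dict(spare=(95,140,170,260),load=(325,150,400,265),disp=(215,115,280,205),bin=(258,195,302,250),tm=(190,205,232,238),clamp=(280,128,335,166)),
 "side":dict(spare=(185,115,275,178),load=(195,235,308,308),disp=(240,178,310,222),bin=(203,210,250,246),tm=(208,175,234,210),clamp=(280,225,318,262))}
for n in B:
    print("==",n)
    h,P,u,v=load(n,B[n]["spare"]); 
    m=(P[:,2]>.12)&(P[:,2]<.135)&(h[:,0]<20)&(h[:,1]>110); print("spare arm",m.sum(),rect(P[m]),pct(P[m,2]))
    l=cv2.fitLine(P[m][:,:2].astype(np.float32),cv2.DIST_HUBER,0,.001,.001).ravel(); print("  line",l)
    m=(P[:,2]>.136); print("spare post",m.sum(),rect(P[m]),pct(P[m,2]))
    m=(P[:,2]>.004)&(P[:,2]<.03)&(h[:,2]<110); print("spare foot",rect(P[m]),pct(P[m,2]))
    h,P,u,v=load(n,B[n]["load"])
    m=(P[:,2]>.12)&(P[:,2]<.135)&(h[:,0]<15)&(h[:,1]>120)&(h[:,2]<200); print("load arm",m.sum(),rect(P[m]),pct(P[m,2]))
    if m.any(): print("  line",cv2.fitLine(P[m][:,:2].astype(np.float32),cv2.DIST_HUBER,0,.001,.001).ravel())
    m=(P[:,2]>.136)&(h[:,2]<90); print("load post",rect(P[m]))
    m=(P[:,2]>.004)&(P[:,2]<.03)&(h[:,2]<110); print("load foot",rect(P[m]),pct(P[m,2]))
    m=(P[:,2]>.135)&(h[:,2]>110)&(h[:,0]>15)&(h[:,1]>60); k=np.zeros((384,512),np.uint8); k[v[m],u[m]]=1
    N,L,S,C=cv2.connectedComponentsWithStats(k)
    for i in range(1,N):
        if S[i,4]>25:
            q=L[v,u]==i; print(" roll",S[i,4],rect(P[q]),pct(P[q,0]),pct(P[q,1]),pct(P[q,2]))
    h,P,u,v=load(n,B[n]["disp"])
    m=(P[:,2]>.02)&(P[:,2]<.1); print("disp",rect(P[m]),pct(P[m,2]))
    m=(P[:,2]>.058)&(P[:,2]<.1); print("core",m.sum(),rect(P[m]),pct(P[m,0]),pct(P[m,1]),pct(P[m,2]))
    m=(P[:,2]>.045)&(P[:,2]<.06)&(h[:,1]<70); print("cheek tops",rect(P[m]),pct(P[m,2]))
    for o,lo in(("bin",.022),("tm",.02),("clamp",.006)):
        h,P,u,v=load(n,B[n][o]); m=P[:,2]>lo; print(o,rect(P[m]),pct(P[m,2]))
E
python3 m1.py
```

```text
== top
spare arm 550 (array([0.4685, 0.2827]), array([0.2078, 0.0155]), 8.3) [0.1205 0.1258 0.1323]
  line [0.9904423  0.13792804 0.46660462 0.2815114 ]
spare post 0 none none
spare foot (array([0.4841, 0.2855]), array([0.24  , 0.0981]), 7.82) [0.0097 0.017  0.0229]
load arm 266 (array([ 0.4591, -0.2907]), array([0.017 , 0.2058]), 82.16) [0.1213 0.1279 0.1332]
  line [ 0.99041754 -0.1381054   0.44950414 -0.28818926]
load post none
load foot (array([ 0.4761, -0.2735]), array([0.1308, 0.2377]), 81.87) [0.0045 0.017  0.0233]
 roll 720 (array([ 0.5151, -0.2966]), array([0.0846, 0.0491]), 81.92) [0.4886 0.5152 0.5413] [-0.3368 -0.2925 -0.2569] [0.1357 0.1492 0.1569]
 roll 262 (array([ 0.4501, -0.288 ]), array([0.0841, 0.0188]), 83.79) [0.4379 0.4506 0.4622] [-0.3275 -0.2849 -0.2479] [0.1353 0.1492 0.1571]
 roll 462 (array([ 0.3941, -0.28  ]), array([0.086 , 0.0304]), 81.37) [0.3756 0.3941 0.412 ] [-0.3205 -0.275  -0.2393] [0.1356 0.1492 0.158 ]
disp (array([5.845e-01, 1.000e-04]), array([0.0852, 0.1554]), 80.67) [0.0266 0.054  0.0785]
core 471 (array([ 5.911e-01, -5.000e-04]), array([0.08
[... 1292 characters left out ...]
3043]), array([0.0754, 0.0479]), 79.66) [0.4917 0.516  0.5417] [-0.3389 -0.3125 -0.2667] [0.1356 0.1488 0.1554]
disp (array([ 0.5725, -0.0273]), array([0.1412, 0.1757]), 82.15) [0.0207 0.0468 0.0766]
core 204 (array([ 5.835e-01, -3.000e-04]), array([0.0533, 0.1016]), 79.51) [0.5374 0.6039 0.6342] [-0.0285 -0.0049  0.0245] [0.0582 0.0718 0.0784]
cheek tops (array([ 0.5723, -0.0269]), array([0.1408, 0.1761]), 82.55) [0.0453 0.0526 0.0585]
bin (array([ 0.4289, -0.138 ]), array([0.2661, 0.1185]), 78.61) [0.0225 0.0377 0.1513]
tm (array([0.4348, 0.0749]), array([0.0708, 0.0352]), 75.41) [0.0219 0.0494 0.063 ]
clamp (array([ 0.6098, -0.2296]), array([0.2453, 0.0801]), 71.23) [0.0066 0.0185 0.1481]
```

```bash
cat > mv.py <<'E'
import json,sys,os,numpy as np
# commanded pose kept in cmd.json: x,y,z (mm), yaw (deg), tool down
def cmd(): return json.load(open("cmd.json")) if os.path.exists("cmd.json") else [233.,498.,250.,154.9]
def calls(*calls,start=None):
    "each call: list of waypoints (x,y,z,yaw); prints shifts/turns relative to the call's start"
    p=np.array(start or cmd(),float)
    for i,c in enumerate(calls):
        a=np.radians(p[3]); ex=np.array([np.cos(a),np.sin(a)]); ey=np.array([np.sin(a),-np.cos(a)])
        for w in c:
            w=np.array(w,float); d=w-p; az=-((d[3]+180)%360-180)
            s=np.round([d[:2]@ex,d[:2]@ey,-d[2]]).astype(int); print(i,"shift",s.tolist(),"az",round(az))
        az=round(az); xy=s[0]*ex+s[1]*ey; p=np.array([p[0]+xy[0],p[1]+xy[1],p[2]-s[2],p[3]-az])
    json.dump(p.tolist(),open("cmd.json","w")); print("end",p.round(1))
E
python3 - <<'E'
from meas import *
for n,b in(("top",(215,115,280,205)),("side",(240,178,310,222))):
    h,P,u,v=load(n,b)
    m=(P[:,2]>.06)&(h[:,0]<22)&(h[:,1]>90); k=np.zeros((384,512),np.uint8); k[v[m],u[m]]=1
    N,L,S,C=cv2.connectedComponentsWithStats(k); i=1+S[1:,4].argmax(); q=L[v,u]==i
    print(n,"core",rect(P[q]),pct(P[q,2]))
    m=(P[:,2]>.045)&(P[:,2]<.07)&~((h[:,0]<22)&(h[:,1]>90))
    a=np.radians(-9.5); X=P[m][:,:2]@[np.cos(a),np.sin(a)];Y=P[m][:,:2]@[-np.sin(a),np.cos(a)]
    print("  along",pct(X),"across",pct(Y),"core in it",np.median(P[q][:,:2]@[np.cos(a),np.sin(a)]),np.median(P[q][:,:2]@[-np.sin(a),np.cos(a)]))
from mv import *
calls([(600,0,250,-9.5)])
E
```

```text
top core (array([ 6.024e-01, -6.000e-04]), array([0.0477, 0.0536]), 80.77) [0.0604 0.073  0.0795]
  along [0.4992 0.5488 0.6508] across [0.0546 0.0979 0.1386] core in it 0.5924988738343412 0.09885552432886684
side core (array([ 0.607 , -0.0041]), array([0.0508, 0.0519]), 79.17) [0.0607 0.0721 0.0784]
  along [0.5028 0.5456 0.6542] across [0.0513 0.0857 0.1367] core in it 0.597431176261602 0.09426180227054862
0 shift [-544, -295, 0] az 164
end [ 6.005e+02  1.000e-01  2.500e+02 -9.100e+00]
```

>>> {"method": "play_rows", "body": {"increments": [[[-10,-6,0],[0,0,5],0],[[-30,-16,0],[0,0,12],0],[[-60,-33,0],[0,0,20],0],[[-95,-52,0],[0,0,28],0],[[-130,-70,0],[0,0,36],0],[[-165,-90,0],[0,0,44],0],[[-200,-110,0],[0,0,52],0],[[-235,-130,0],[0,0,60],0],[[-270,-150,0],[0,0,68],0],[[-300,-165,0],[0,0,76],0],[[-330,-180,0],[0,0,84],0],[[-360,-200,0],[0,0,92],0],[[-390,-215,0],[0,0,100],0],[[-420,-230,0],[0,0,108],0],[[-450,-245,0],[0,0,117],0],[[-480,-260,0],[0,0,126],0],[[-505,-275,0],[0,0,135],0],[[-525,-285,0],[0,0,144],0],[[-538,-292,0],[0,0,152],0],[[-544,-295,0],[0,0,160],0]], "grip_force": 30}}

```text
time: 2.1
ee_pos: [0.6004, -0.0219, 0.2493]
tcp_rot: [-179.0, 0.1, -2.5]
wrist_force: [0.1, 0.2, -0.2]
opening: 0.085
grasp_force: 0.0
```

>>> {"method": "play_rows", "body": {"increments": [[[0,0,0],[0,0,4],0],[[0,0,20],[0,0,4],0]]}}

```text
time: 2.3
ee_pos: [0.5989, -0.0435, 0.2319]
tcp_rot: [-178.2, -0.1, -4.9]
wrist_force: [0.7, -0.4, -0.5]
opening: 0.0854
grasp_force: 0.0
```

>>> {"method": "play_rows", "body": {"increments": [[[0,0,0],[0,0,0],0],[[0,0,0],[0,0,0],0],[[0,0,0],[0,0,0],0]]}}

```text
time: 2.6
ee_pos: [0.5983, -0.0406, 0.231]
tcp_rot: [-178.2, 0.1, -4.6]
wrist_force: [0.5, 0.6, -0.8]
opening: 0.0853
grasp_force: 0.0
```

```bash
python3 -c "
from h import *
o=telemetry.get_obs();print(o['ee_pos'],o['tcp_rot'],o['q'],o['qd'])"
```

```text
[ 0.59830456 -0.04062892  0.23098651] [-1.78230512e+02  6.86456280e-02 -4.61282132e+00] [ -4.66956447  11.64105619  15.36288177  93.79222415   1.76941953
 179.94322982] [ 0.24162641 -0.18957947  0.27785608 -0.1753033  -0.0036502   0.089324  ]
```

>>> {"method": "play_rows", "body": {"increments": [[[0,0,0],[0,0,-4],0],[[0,0,0],[0,0,-12],0],[[0,0,0],[0,0,-20],0],[[0,0,0],[0,0,-28],0],[[0,0,0],[0,0,-36],0],[[0,0,0],[0,0,-44],0],[[0,0,0],[0,0,-52],0],[[0,0,0],[0,0,-60],0],[[0,0,0],[0,0,-68],0],[[0,0,0],[0,0,-76],0],[[0,0,0],[0,0,-84],0],[[0,0,0],[0,0,-92],0],[[0,0,0],[0,0,-100],0],[[0,0,0],[0,0,-108],0],[[0,0,0],[0,0,-116],0],[[0,0,0],[0,0,-124],0],[[0,0,0],[0,0,-132],0],[[0,0,0],[0,0,-140],0],[[0,0,0],[0,0,-148],0],[[0,0,0],[0,0,-156],0]]}}

```text
time: 4.6
ee_pos: [0.5985, -0.0405, 0.2312]
tcp_rot: [178.4, -0.7, 151.7]
wrist_force: [-0.2, -0.0, -0.4]
opening: 0.0859
grasp_force: 0.0
```

>>> {"method": "play_rows", "body": {"increments": [[[0,0,0],[0,0,0],0],[[0,0,0],[0,0,0],0]]}}

```text
time: 4.8
ee_pos: [0.5984, -0.0407, 0.2309]
tcp_rot: [178.4, -0.8, 151.2]
wrist_force: [-0.0, -0.4, -0.6]
opening: 0.0855
grasp_force: 0.0
```

```bash
python3 -c "
from h import *
o=telemetry.get_obs();print(o['ee_pos'],o['tcp_rot'],o['q'],o['qd'])"
```

```text
[ 0.59836145 -0.04072584  0.2308675 ] [178.40878682  -0.7765636  151.15214118] [-4.67844917 11.63388616 15.34131092 93.7642299   1.76964108 24.17931652] [-0.07154112  0.12128035 -0.24807387 -0.05394044  0.09999702  0.20836087]
```

```bash
cat > mv.py <<'E'
import numpy as np
from scipy.spatial.transform import Rotation as Rt
from workcell import telemetry
def calls(*calls):
    "each call: waypoints (x,y,z mm,yaw) tool down; prints shift/rotvec relative to the call's start"
    o=telemetry.get_obs(); p=np.array(o["ee_pos"])*1e3; R=Rt.from_euler("xyz",o["tcp_rot"],degrees=True)
    print("now",p.round(1),np.round(o["tcp_rot"],1))
    for i,c in enumerate(calls):
        for x,y,z,yaw in c:
            T=Rt.from_euler("xyz",[180,0,yaw],degrees=True)
            s=R.inv().apply(np.array([x,y,z])-p); r=(R.inv()*T).as_rotvec(degrees=True)
            print(i,s.round(1).tolist(),r.round(1).tolist())
        p=np.array([x,y,z],float); R=T
E
python3 -c "
from mv import *
D=(603,-3)
calls([(*D,170,170.5)],[(*D,77,170.5)],[(*D,170,170.5)],[(428,-93,170,188.7)],[(428,-93,70,188.7)])"
```

```text
now [598.4 -40.7 230.9] [178.4  -0.8 151.2]
0 [13.3, 33.6, 62.0] [1.7, -0.5, -19.4]
1 [0.0, -0.0, 93.0] [0.0, 0.0, 0.0]
2 [0.0, 0.0, -93.0] [0.0, 0.0, 0.0]
3 [157.7, -117.6, -0.0] [0.0, 0.0, -18.2]
4 [0.0, -0.0, 100.0] [0.0, 0.0, 0.0]
```

>>> {"method": "play_rows", "body": {"increments": [[[4,12,15],[0.6,-0.2,-6],0.2],[[9,24,40],[1.2,-0.4,-13],0.2],[[13,33,60],[1.7,-0.5,-19.4],0.2],[[13,33,62],[1.7,-0.5,-19.4],0.2],[[13,33,62],[1.7,-0.5,-19.4],0.2]]}}

```text
time: 5.3
ee_pos: [0.6025, -0.0039, 0.1696]
tcp_rot: [180.0, -0.1, 170.5]
wrist_force: [0.1, -0.0, 0.0]
opening: 0.0683
grasp_force: 0.0
```

>>> {"method": "play_rows", "body": {"increments": [[[0,0,15],[0,0,0],0.2],[[0,0,40],[0,0,0],0.2],[[0,0,60],[0,0,0],0.2],[[0,0,75],[0,0,0],0.2],[[0,0,86],[0,0,0],0.2],[[0,0,91],[0,0,0],0.2],[[0,0,91],[0,0,0],0.2],[[0,0,91],[0,0,0],0.2]]}}

```text
time: 6.1
ee_pos: [0.6031, -0.004, 0.0792]
tcp_rot: [180.0, 0.0, 170.7]
wrist_force: [0.1, 0.2, 0.1]
opening: 0.0683
grasp_force: 0.0
```

>>> {"method": "play_rows", "body": {"increments": [[[0,0,0],[0,0,0],1],[[0,0,0],[0,0,0],1],[[0,0,0],[0,0,0],1],[[0,0,0],[0,0,0],1],[[0,0,0],[0,0,0],1],[[0,0,0],[0,0,0],1]]}}

```text
time: 6.7
ee_pos: [0.6031, -0.0039, 0.0793]
tcp_rot: [180.0, 0.0, 170.7]
wrist_force: [-0.4, 0.8, 6.2]
opening: 0.047
grasp_force: 30.6
```

>>> {"method": "play_rows", "body": {"increments": [[[0,0,-10],[0,0,0],1],[[0,0,-30],[0,0,0],1],[[0,0,-55],[0,0,0],1],[[0,0,-75],[0,0,0],1],[[0,0,-88],[0,0,0],1],[[0,0,-91],[0,0,0],1]]}}

```text
time: 7.3
ee_pos: [0.6033, -0.004, 0.1712]
tcp_rot: [180.0, 0.1, 170.7]
wrist_force: [-0.3, 0.4, -0.5]
opening: 0.0472
grasp_force: 30.9
```

>>> {"method": "play_rows", "body": {"increments": [[[12,-9,0],[0,0,-2],1],[[36,-27,0],[0,0,-5],1],[[65,-48,0],[0,0,-8],1],[[95,-70,0],[0,0,-11],1],[[125,-92,0],[0,0,-14],1],[[147,-109,0],[0,0,-17],1],[[158,-117,0],[0,0,-18],1],[[158,-117,0],[0,0,-18],1],[[158,-117,0],[0,0,-18],1]]}}

```text
time: 8.2
ee_pos: [0.4281, -0.094, 0.1691]
tcp_rot: [180.0, -0.0, -171.3]
wrist_force: [0.3, 0.3, -1.0]
opening: 0.0473
grasp_force: 30.9
```

```bash
python3 -c "
from mv import *
calls([(428,-93,71,188.7)])
from h import *
im,d=camera('top');np.savez('top1.npz',im=im,d=d);im2,_=camera('side')
a=cv2.resize(im[100:270,200:420],None,fx=2.3,fy=2.3);b=cv2.resize(im2[160:310,180:330],None,fx=2.6,fy=2.6)
cv2.imwrite('pics/c1.png',np.hstack([a[:390,:400],b[:390,:390]])[:,:,::-1])"
```

```text
now [428.1 -94.  169.1] [ 180.    -0.  -171.3]
0 [-0.1, 1.0, 98.1] [0.0, -0.0, -0.0]
```

View pics/c1.png

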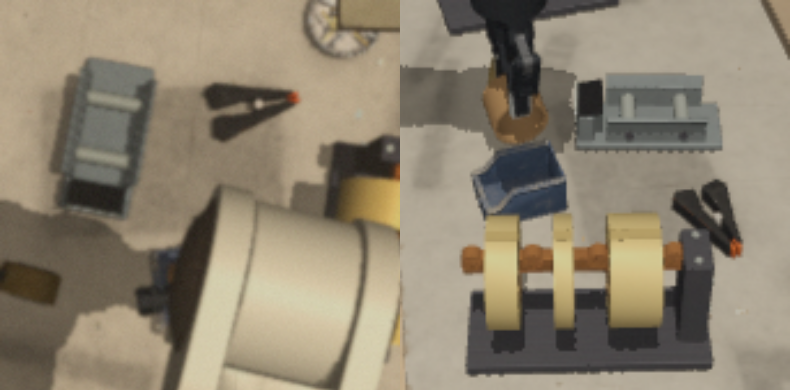

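The picture shows the core held at about (515,105) in the right half, above the bin at (520,180). The cradle is empty, with both rollers visible, so I'll lower and release.

>>> {"method": "play_rows", "body": {"increments": [[[0,1,15],[0,0,0],1],[[0,1,40],[0,0,0],1],[[0,1,65],[0,0,0],1],[[0,1,85],[0,0,0],1],[[0,1,95],[0,0,0],1],[[0,1,97],[0,0,0],1],[[0,1,97],[0,0,0],1],[[0,1,97],[0,0,0],1],[[0,1,97],[0,0,0],0.25],[[0,1,97],[0,0,0],0.25],[[0,1,97],[0,0,0],0.25],[[0,1,97],[0,0,0],0.25],[[0,1,85],[0,0,0],0.25],[[0,1,55],[0,0,0],0.25],[[0,1,10],[0,0,0],0.25],[[0,1,-40],[0,0,0],0.25],[[0,1,-60],[0,0,0],0.45],[[0,1,-61],[0,0,0],0.45],[[0,1,-61],[0,0,0],0.45]]}}

```text
time: 10.2
ee_pos: [0.428, -0.0931, 0.231]
tcp_rot: [-180.0, 0.0, -171.3]
wrist_force: [0.1, -0.4, -0.1]
opening: 0.0469
grasp_force: 0.0
```

```bash
python3 -c "
from mv import *
import numpy as np
L=np.array([450.5,-290]);a=np.radians(-7.93);e=np.array([np.cos(a),np.sin(a)])
S=np.array([460,278.5]);b=np.radians(7.87);g=np.array([np.cos(b),np.sin(b)])
f=lambda t,z:(*(L+t*e),z,82.07); s=lambda t,z:(*(S+t*g),z,97.87)
print(f(-56,0),f(0,0),f(68,0),f(-130,0),s(-130,0),s(0,0),s(-56,0))
calls([f(-56,220)],[f(-56,158)],[f(-56,170)],[f(-130,170)],[f(-130,240)],[s(-130,240)],[s(-130,170)],[s(0,170)],[s(0,158)])"
```

```text
(np.float64(395.0355077465536), np.float64(-282.274063223959), 0, 82.07) (np.float64(450.5), np.float64(-290.0), 0, 82.07) (np.float64(517.8497405934706), np.float64(-299.38149465662127), 0, 82.07) (np.float64(321.7431429830708), np.float64(-272.0647896270476), 0, 82.07) (np.float64(331.2244318769612), np.float64(260.6996333018505), 0, 97.87) (np.float64(460.0), np.float64(278.5), 0, 97.87) (np.float64(404.52744757776793), np.float64(270.8321497300279), 0, 97.87)
now [428.  -93.1 231. ] [-180.     0.  -171.3]
0 [61.3, -181.9, 11.0] [0.0, 0.0, 106.7]
1 [0.0, -0.0, 62.0] [0.0, 0.0, 0.0]
2 [-0.0, 0.0, -12.0] [0.0, 0.0, 0.0]
3 [0.0, -74.0, -0.0] [0.0, 0.0, 0.0]
4 [-0.0, 0.0, -70.0] [0.0, 0.0, 0.0]
5 [529.0, -64.1, -0.0] [0.0, 0.0, -15.8]
6 [0.0, -0.0, 70.0] [0.0, 0.0, 0.0]
7 [-0.0, 130.0, 0.0] [0.0, 0.0, 0.0]
8 [0.0, -0.0, 12.0] [0.0, 0.0, 0.0]
```

>>> {"method": "play_rows", "body": {"increments": [[[3,-8,0],[0,0,6],0.45],[[8,-24,0],[0,0,14],0.45],[[14,-42,0],[0,0,22],0.45],[[20,-60,0],[0,0,30],0.45],[[26,-78,0],[0,0,38],0.45],[[32,-96,2],[0,0,46],0.45],[[38,-114,4],[0,0,54],0.45],[[44,-130,6],[0,0,62],0.45],[[50,-146,8],[0,0,70],0.45],[[54,-160,10],[0,0,78],0.45],[[58,-172,11],[0,0,86],0.45],[[61,-180,11],[0,0,94],0.45],[[61,-182,11],[0,0,102],0.45],[[61,-182,11],[0,0,106.7],0.45],[[61,-182,11],[0,0,106.7],0.45],[[61,-182,11],[0,0,106.7],0.45]]}}

```text
time: 11.8
ee_pos: [0.3948, -0.282, 0.2185]
tcp_rot: [-179.9, -0.0, 82.2]
wrist_force: [-1.2, 0.0, -0.0]
opening: 0.0467
grasp_force: 0.0
```

>>> {"method": "play_rows", "body": {"increments": [[[0,0,12],[0,0,0],0.45],[[0,0,32],[0,0,0],0.45],[[0,0,50],[0,0,0],0.45],[[0,0,60],[0,0,0],0.45],[[0,0,62],[0,0,0],0.45],[[0,0,62],[0,0,0],0.45]]}}

```text
time: 12.4
ee_pos: [0.3951, -0.2821, 0.1574]
tcp_rot: [-180.0, -0.0, 82.1]
wrist_force: [-0.3, 0.0, 0.9]
opening: 0.0469
grasp_force: 0.0
```

>>> {"method": "play_rows", "body": {"increments": [[[0,0,0],[0,0,0],1],[[0,0,0],[0,0,0],1],[[0,0,0],[0,0,0],1],[[0,0,0],[0,0,0],1],[[0,0,0],[0,0,0],1],[[0,0,0],[0,0,0],1]], "grip_force": 70}}

```text
time: 13.0
ee_pos: [0.3956, -0.2825, 0.1586]
tcp_rot: [179.9, 0.0, 82.0]
wrist_force: [0.2, -0.3, 5.8]
opening: 0.0284
grasp_force: 70.0
```

>>> {"method": "play_rows", "body": {"increments": [[[0,0,-4],[0,0,0],1],[[0,0,-9],[0,0,0],1],[[0,0,-12],[0,0,0],1],[[0,0,-12],[0,0,0],1],[[0,0,-12],[0,0,0],1]]}}

```text
time: 13.5
ee_pos: [0.3952, -0.2822, 0.1694]
tcp_rot: [-180.0, -0.0, 82.0]
wrist_force: [-0.1, 0.7, -1.1]
opening: 0.0283
grasp_force: 69.1
```

>>> {"method": "play_rows", "body": {"increments": [[[0,-6,0],[0,0,0],1],[[0,-18,0],[0,0,0],1],[[0,-34,0],[0,0,0],1],[[0,-50,0],[0,0,0],1],[[0,-64,0],[0,0,0],1],[[0,-72,0],[0,0,0],1],[[0,-75,0],[0,0,0],1],[[0,-75,0],[0,0,0],1]]}}

```text
time: 14.3
ee_pos: [0.3207, -0.2719, 0.1697]
tcp_rot: [-180.0, 0.0, 82.0]
wrist_force: [0.7, -0.7, -0.9]
opening: 0.0282
grasp_force: 69.2
```

>>> {"method": "play_rows", "body": {"increments": [[[0,0,-10],[0,0,0],1],[[0,0,-30],[0,0,0],1],[[0,0,-50],[0,0,0],1],[[0,0,-65],[0,0,0],1],[[0,0,-70],[0,0,0],1],[[0,0,-70],[0,0,0],1]]}}

```text
time: 14.9
ee_pos: [0.3215, -0.2721, 0.2401]
tcp_rot: [180.0, 0.0, 82.1]
wrist_force: [-0.0, -0.3, -0.4]
opening: 0.0281
grasp_force: 69.3
```

```bash
cat > st.py <<'E'
from mv import *
L=np.array([450.5,-290]);a=np.radians(-7.93);e=np.array([np.cos(a),np.sin(a)])
S=np.array([460,278.5]);b=np.radians(7.87);g=np.array([np.cos(b),np.sin(b)])
f=lambda t,z:(*(L+t*e),z,82.07); s=lambda t,z:(*(S+t*g),z,97.87)
E
python3 -c "
from st import *
calls([s(-130,240)],[s(-130,170)])
from h import *
im,d=camera('side');cv2.imwrite('pics/c2.png',cv2.resize(im[100:330,160:330],None,fx=2.5,fy=2.5)[:,:,::-1])"
```

```text
now [ 321.5 -272.1  240.1] [180.    0.   82.1]
0 [529.0, -63.9, -0.1] [0.0, 0.0, -15.8]
1 [0.0, -0.0, 70.0] [0.0, 0.0, 0.0]
```

View pics/c2.png

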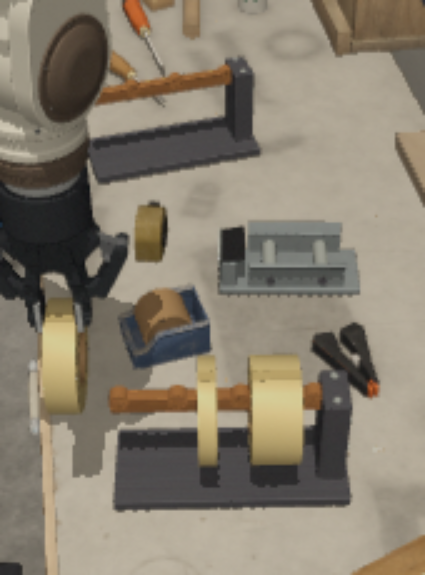

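The medium roll hangs in the gripper at (63,360), off the arm. The core sits in the bin at (165,310), and the two other rolls are still in place at (207,410) and (275,410).

>>> {"method": "play_rows", "body": {"increments": [[[8,-1,0],[0,0,0],1],[[24,-3,0],[0,0,-1],1],[[48,-6,0],[0,0,-1],1],[[80,-10,0],[0,0,-2],1],[[115,-14,0],[0,0,-3],1],[[150,-18,0],[0,0,-4],1],[[185,-22,0],[0,0,-5],1],[[220,-26,0],[0,0,-6],1],[[255,-31,0],[0,0,-7],1],[[290,-35,0],[0,0,-8],1],[[325,-39,0],[0,0,-10],1],[[360,-43,0],[0,0,-11],1],[[395,-48,0],[0,0,-12],1],[[430,-52,0],[0,0,-13],1],[[465,-56,0],[0,0,-14],1],[[495,-60,0],[0,0,-15],1],[[515,-62,0],[0,0,-15.8],1],[[525,-63,0],[0,0,-15.8],1],[[529,-64,0],[0,0,-15.8],1],[[529,-64,0],[0,0,-15.8],1]]}}

```text
time: 16.95
ee_pos: [0.3305, 0.2607, 0.2393]
tcp_rot: [-179.9, 0.0, 97.8]
wrist_force: [-0.1, -0.7, -0.9]
opening: 0.0284
grasp_force: 69.3
```

>>> {"method": "play_rows", "body": {"increments": [[[0,0,10],[0,0,0],1],[[0,0,30],[0,0,0],1],[[0,0,50],[0,0,0],1],[[0,0,64],[0,0,0],1],[[0,0,70],[0,0,0],1],[[0,0,70],[0,0,0],1],[[0,0,70],[0,0,0],1]]}}

```text
time: 17.65
ee_pos: [0.331, 0.2609, 0.1703]
tcp_rot: [180.0, -0.0, 97.8]
wrist_force: [0.1, -0.7, -0.9]
opening: 0.0282
grasp_force: 69.3
```

```bash
python3 -c "
from st import *
calls([s(-130,170)],[s(0,170)])
from h import *
im,d=camera('side');cv2.imwrite('pics/c3.png',cv2.resize(im[80:200,150:290],None,fx=3.5,fy=3.5)[:,:,::-1])"
```

```text
now [331.  260.9 170.3] [180.   -0.   97.8]
0 [-0.3, 0.2, 0.3] [0.0, -0.0, -0.0]
1 [-0.0, 130.0, 0.0] [0.0, 0.0, 0.0]
```

View pics/c3.png

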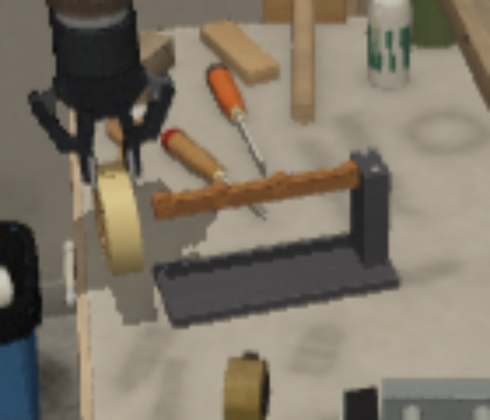

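The medium roll at (120,220) stands in front of the spare arm's free end at (155,205), in line with it, so I'll slide it on.

>>> {"method": "play_rows", "body": {"increments": [[[0,6,0],[0,0,0],1],[[0,16,0],[0,0,0],1],[[0,28,0],[0,0,0],1],[[0,42,0],[0,0,0],1],[[0,58,0],[0,0,0],1],[[0,74,0],[0,0,0],1],[[0,90,0],[0,0,0],1],[[0,106,0],[0,0,0],1],[[0,120,0],[0,0,0],1],[[0,127,0],[0,0,0],1],[[0,130,0],[0,0,0],1],[[0,130,0],[0,0,0],1],[[0,130,0],[0,0,0],1]]}}

```text
time: 19.0
ee_pos: [0.4593, 0.2786, 0.1696]
tcp_rot: [-180.0, -0.0, 97.8]
wrist_force: [-0.1, -0.2, -1.0]
opening: 0.0281
grasp_force: 69.3
```

>>> {"method": "play_rows", "body": {"increments": [[[0,0,4],[0,0,0],1],[[0,0,8],[0,0,0],1],[[0,0,11],[0,0,0],1],[[0,0,12],[0,0,0],1],[[0,0,12],[0,0,0],1],[[0,0,12],[0,0,0],1]]}}

```text
time: 19.6
ee_pos: [0.4592, 0.2787, 0.1587]
tcp_rot: [180.0, -0.0, 97.9]
wrist_force: [-3.4, -1.8, 9.8]
opening: 0.0285
grasp_force: 70.3
```

>>> {"method": "play_rows", "body": {"increments": [[[0,0,0],[0,0,0],0.45],[[0,0,0],[0,0,0],0.45],[[0,0,0],[0,0,0],0.45],[[0,0,-10],[0,0,0],0.45],[[0,0,-35],[0,0,0],0.45],[[0,0,-60],[0,0,0],0.45],[[0,0,-70],[0,0,0],0.5],[[0,0,-72],[0,0,0],0.6]]}}

```text
time: 20.4
ee_pos: [0.46, 0.279, 0.231]
tcp_rot: [179.9, -0.1, 97.8]
wrist_force: [0.2, 0.7, -0.1]
opening: 0.0342
grasp_force: 0.0
```

```bash
python3 -c "
from st import *
calls([(380,0,240,90)],[f(0,220)],[f(0,158)],[f(0,170)],[f(-130,170)])"
```

```text
now [460. 279. 231.] [ 1.799e+02 -1.000e-01  9.780e+01]
0 [-265.4, -117.3, -9.5] [0.1, -0.1, 7.8]
1 [-290.0, 70.5, 20.0] [0.0, -0.0, 7.9]
2 [0.0, -0.0, 62.0] [0.0, 0.0, 0.0]
3 [-0.0, 0.0, -12.0] [0.0, 0.0, 0.0]
4 [-0.0, -130.0, -0.0] [0.0, 0.0, 0.0]
```

>>> {"method": "play_rows", "body": {"increments": [[[-10,-1,0],[0,0,0],0.58],[[-30,-4,0],[0,0,1],0.58],[[-65,-10,0],[0,0,2],0.58],[[-105,-16,0],[0,0,3],0.58],[[-145,-22,0],[0,0,4],0.58],[[-185,-28,0],[0,0,5],0.58],[[-225,-35,0],[0,0,6],0.58],[[-265,-41,0],[0,0,7],0.58],[[-305,-47,0],[0,0,8],0.58],[[-345,-53,0],[0,0,9],0.58],[[-385,-59,0],[0,0,10],0.58],[[-425,-65,0],[0,0,12],0.58],[[-465,-72,0],[0,0,13],0.58],[[-505,-78,0],[0,0,14],0.58],[[-535,-82,5],[0,0,15],0.58],[[-553,-85,10],[0,0,15.7],0.58],[[-562,-87,11],[0,0,15.7],0.58],[[-562,-87,11],[0,0,15.7],0.58],[[-562,-87,11],[0,0,15.7],0.58]]}}

```text
time: 22.3
ee_pos: [0.4498, -0.2894, 0.2182]
tcp_rot: [-179.9, -0.0, 82.2]
wrist_force: [0.2, -0.5, -0.1]
opening: 0.0358
grasp_force: 0.0
```

>>> {"method": "play_rows", "body": {"increments": [[[0,0,12],[0,0,0],0.58],[[0,0,32],[0,0,0],0.58],[[0,0,50],[0,0,0],0.58],[[0,0,60],[0,0,0],0.58],[[0,0,62],[0,0,0],0.58],[[0,0,62],[0,0,0],0.58]]}}

```text
time: 22.9
ee_pos: [0.4501, -0.2896, 0.1565]
tcp_rot: [-180.0, -0.0, 82.2]
wrist_force: [-0.4, -0.1, -0.6]
opening: 0.036
grasp_force: 0.0
```

>>> {"method": "play_rows", "body": {"increments": [[[0,0,0],[0,0,0],1],[[0,0,0],[0,0,0],1],[[0,0,0],[0,0,0],1],[[0,0,0],[0,0,0],1],[[0,0,0],[0,0,0],1],[[0,0,0],[0,0,0],1]]}}

```text
time: 23.5
ee_pos: [0.4505, -0.2901, 0.1576]
tcp_rot: [179.9, 0.0, 82.1]
wrist_force: [0.2, 1.2, 4.6]
opening: 0.0162
grasp_force: 70.1
```

```bash
python3 -c "
from st import *
calls([f(0,158)])
from h import *
im,d=camera('side');cv2.imwrite('pics/c4.png',cv2.resize(im[110:310,160:330],None,fx=3,fy=3)[:,:,::-1])"
```

```text
now [ 450.5 -290.1  157.6] [179.9   0.   82.1]
0 [0.1, -0.0, -0.4] [0.1, 0.0, 0.1]
```

View pics/c4.png

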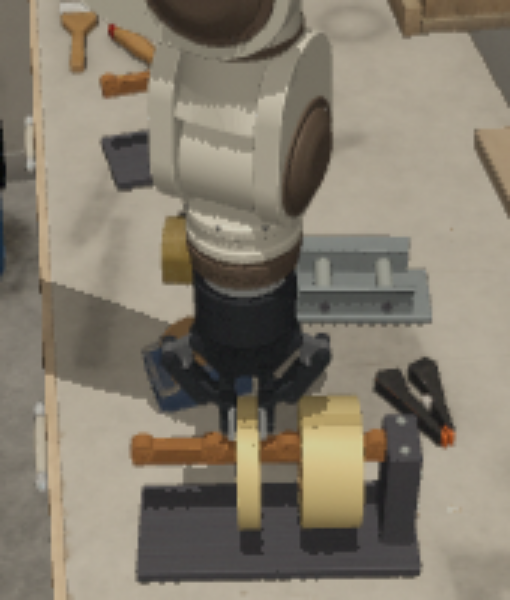

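The gripper holds the narrow roll at (248,460), opening 16 mm, clear of the wide roll at (335,460).

>>> {"method": "play_rows", "body": {"increments": [[[0,0,-4],[0,0,0],1],[[0,0,-9],[0,0,0],1],[[0,0,-12],[0,0,0],1],[[0,0,-12],[0,0,0],1],[[0,-6,-12],[0,0,0],1],[[0,-18,-12],[0,0,0],1],[[0,-34,-12],[0,0,0],1],[[0,-50,-12],[0,0,0],1],[[0,-66,-12],[0,0,0],1],[[0,-82,-12],[0,0,0],1],[[0,-98,-12],[0,0,0],1],[[0,-114,-12],[0,0,0],1],[[0,-125,-12],[0,0,0],1],[[0,-130,-12],[0,0,0],1],[[0,-130,-12],[0,0,0],1]]}}

```text
time: 25.05
ee_pos: [0.3207, -0.2722, 0.1687]
tcp_rot: [-180.0, 0.0, 82.1]
wrist_force: [0.4, 0.5, -1.2]
opening: 0.0161
grasp_force: 69.3
```

>>> {"method": "play_rows", "body": {"increments": [[[0,0,-10],[0,0,0],1],[[0,0,-30],[0,0,0],1],[[0,0,-50],[0,0,0],1],[[0,0,-65],[0,0,0],1],[[0,0,-70],[0,0,0],1],[[0,0,-70],[0,0,0],1]]}}

```text
time: 25.65
ee_pos: [0.3218, -0.2724, 0.2391]
tcp_rot: [180.0, 0.0, 82.2]
wrist_force: [-0.4, -0.4, -2.0]
opening: 0.0164
grasp_force: 69.3
```

>>> {"method": "play_rows", "body": {"increments": [[[8,-1,0],[0,0,0],1],[[24,-3,0],[0,0,-1],1],[[48,-6,0],[0,0,-1],1],[[80,-10,0],[0,0,-2],1],[[115,-14,0],[0,0,-3],1],[[150,-18,0],[0,0,-4],1],[[185,-22,0],[0,0,-5],1],[[220,-26,0],[0,0,-6],1],[[255,-31,0],[0,0,-7],1],[[290,-35,0],[0,0,-8],1],[[325,-39,0],[0,0,-10],1],[[360,-43,0],[0,0,-11],1],[[395,-48,0],[0,0,-12],1],[[430,-52,0],[0,0,-13],1],[[465,-56,0],[0,0,-14],1],[[495,-60,0],[0,0,-15],1],[[515,-62,0],[0,0,-15.8],1],[[525,-63,0],[0,0,-15.8],1],[[529,-64,0],[0,0,-15.8],1],[[529,-64,0],[0,0,-15.8],1]]}}

```text
time: 27.65
ee_pos: [0.3299, 0.2604, 0.2383]
tcp_rot: [-179.9, 0.0, 97.9]
wrist_force: [0.1, -0.0, -0.9]
opening: 0.0163
grasp_force: 69.3
```

>>> {"method": "play_rows", "body": {"increments": [[[0,0,10],[0,0,0],1],[[0,0,30],[0,0,0],1],[[0,0,50],[0,0,0],1],[[0,0,64],[0,0,0],1],[[0,0,70],[0,0,0],1],[[0,0,70],[0,0,0],1],[[0,0,70],[0,0,0],1]]}}

```text
time: 28.35
ee_pos: [0.3303, 0.2606, 0.1693]
tcp_rot: [180.0, -0.0, 97.9]
wrist_force: [0.5, 0.9, 0.4]
opening: 0.0158
grasp_force: 69.3
```

```bash
python3 -c "
from st import *
calls([s(-130,170)],[s(-56,170)])
from h import *
im,d=camera('side');cv2.imwrite('pics/c5.png',cv2.resize(im[80:200,150:290],None,fx=3.5,fy=3.5)[:,:,::-1])"
```

```text
now [330.3 260.6 169.3] [180.   -0.   97.9]
0 [-0.0, 0.9, -0.7] [0.0, -0.0, 0.1]
1 [-0.0, 74.0, 0.0] [0.0, 0.0, 0.0]
```

View pics/c5.png

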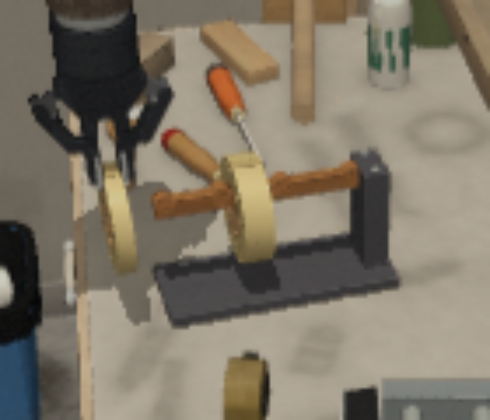

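The medium roll hangs in the spare stand's middle seat at (250,205), and the narrow roll at (118,220) is lined up with the free end.

>>> {"method": "play_rows", "body": {"increments": [[[0,6,0],[0,0,0],1],[[0,16,0],[0,0,0],1],[[0,28,0],[0,0,0],1],[[0,42,0],[0,0,0],1],[[0,56,0],[0,0,0],1],[[0,68,0],[0,0,0],1],[[0,74,0],[0,0,0],1],[[0,75,0],[0,0,0],1],[[0,75,0],[0,0,0],1],[[0,75,4],[0,0,0],1],[[0,75,8],[0,0,0],1],[[0,75,11],[0,0,0],1],[[0,75,12],[0,0,0],1],[[0,75,12],[0,0,0],1]]}}

```text
time: 29.8
ee_pos: [0.4041, 0.271, 0.1576]
tcp_rot: [180.0, -0.0, 98.0]
wrist_force: [-3.4, -1.9, 7.7]
opening: 0.0162
grasp_force: 70.4
```

>>> {"method": "play_rows", "body": {"increments": [[[0,0,0],[0,0,0],0.6],[[0,0,0],[0,0,0],0.6],[[0,0,0],[0,0,0],0.6],[[0,0,-10],[0,0,0],0.6],[[0,0,-35],[0,0,0],0.6],[[0,0,-60],[0,0,0],0.4],[[0,0,-70],[0,0,0],0.3],[[0,0,-72],[0,0,0],0.2]]}}

```text
time: 30.6
ee_pos: [0.4049, 0.2713, 0.2299]
tcp_rot: [179.9, -0.1, 97.9]
wrist_force: [-0.5, -0.1, -0.7]
opening: 0.0679
grasp_force: 0.0
```

```bash
python3 -c "
from st import *
calls([f(68,225)],[f(68,158)])
from h import *
im,d=camera('side');np.savez('side2.npz',im=im,d=d)
cv2.imwrite('pics/c6.png',cv2.resize(im[80:310,150:320],None,fx=2.5,fy=2.5)[:,:,::-1])"
```

```text
now [404.9 271.3 229.9] [ 1.799e+02 -1.000e-01  9.790e+01]
0 [-580.8, 33.0, 4.3] [0.1, -0.1, 15.9]
1 [0.0, -0.0, 67.0] [0.0, 0.0, 0.0]
```

View pics/c6.png

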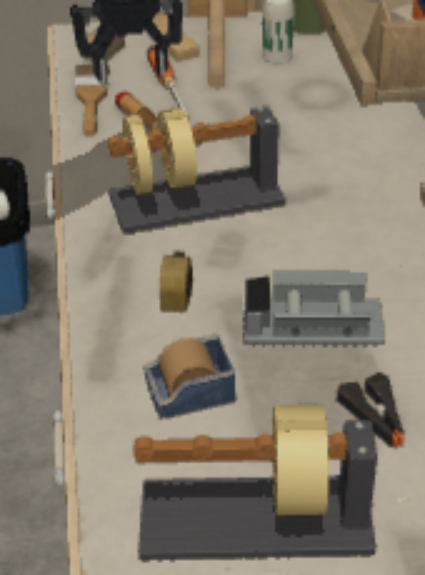

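Both narrower rolls hang on the spare arm, at (138,155) and (178,150), and the core is in the bin at (187,365). Next is the wide roll at (300,460).

>>> {"method": "play_rows", "body": {"increments": [[[-10,1,0],[0,0,0],0.25],[[-30,2,0],[0,0,1],0.25],[[-65,4,0],[0,0,2],0.25],[[-105,6,0],[0,0,3],0.25],[[-145,8,0],[0,0,4],0.25],[[-185,10,0],[0,0,5],0.25],[[-225,12,0],[0,0,6],0.25],[[-265,15,0],[0,0,7],0.25],[[-305,17,0],[0,0,8],0.25],[[-345,19,0],[0,0,9],0.25],[[-385,22,0],[0,0,10],0.25],[[-425,24,0],[0,0,11],0.25],[[-465,26,0],[0,0,12],0.25],[[-505,29,0],[0,0,13],0.25],[[-540,31,2],[0,0,14],0.25],[[-565,32,4],[0,0,15],0.25],[[-578,33,4],[0,0,15.9],0.25],[[-581,33,4],[0,0,15.9],0.25],[[-581,33,4],[0,0,15.9],0.25],[[-581,33,4],[0,0,15.9],0.25]]}}

```text
time: 32.65
ee_pos: [0.5173, -0.2989, 0.2246]
tcp_rot: [-180.0, -0.0, 82.1]
wrist_force: [0.0, 0.7, -0.8]
opening: 0.064
grasp_force: 0.0
```

>>> {"method": "play_rows", "body": {"increments": [[[0,0,12],[0,0,0],0.25],[[0,0,32],[0,0,0],0.25],[[0,0,50],[0,0,0],0.25],[[0,0,62],[0,0,0],0.25],[[0,0,67],[0,0,0],0.25],[[0,0,67],[0,0,0],0.25],[[0,0,67],[0,0,0],0.25]]}}

```text
time: 33.35
ee_pos: [0.5176, -0.2999, 0.1581]
tcp_rot: [180.0, 0.0, 82.1]
wrist_force: [-0.7, -0.1, -0.4]
opening: 0.0639
grasp_force: 0.0
```

>>> {"method": "play_rows", "body": {"increments": [[[0,0,0],[0,0,0],1],[[0,0,0],[0,0,0],1],[[0,0,0],[0,0,0],1],[[0,0,0],[0,0,0],1],[[0,0,0],[0,0,0],1],[[0,0,0],[0,0,0],1]], "grip_force": 80}}

```text
time: 33.95
ee_pos: [0.5178, -0.3002, 0.1589]
tcp_rot: [179.9, 0.0, 82.0]
wrist_force: [-0.1, -0.0, 6.6]
opening: 0.0456
grasp_force: 82.8
```

>>> {"method": "play_rows", "body": {"increments": [[[0,0,-4],[0,0,0],1],[[0,0,-9],[0,0,0],1],[[0,0,-12],[0,0,0],1],[[0,0,-12],[0,0,0],1],[[0,-6,-12],[0,0,0],1],[[0,-18,-12],[0,0,0],1],[[0,-34,-12],[0,0,0],1],[[0,-50,-12],[0,0,0],1],[[0,-66,-12],[0,0,0],1],[[0,-82,-12],[0,0,0],1],[[0,-98,-12],[0,0,0],1],[[0,-114,-12],[0,0,0],1],[[0,-130,-12],[0,0,0],1],[[0,-146,-12],[0,0,0],1],[[0,-162,-12],[0,0,0],1],[[0,-178,-12],[0,0,0],1],[[0,-192,-12],[0,0,0],1],[[0,-199,-12],[0,0,0],1],[[0,-200,-12],[0,0,0],1],[[0,-200,-12],[0,0,0],1]]}}

```text
time: 35.95
ee_pos: [0.3195, -0.2723, 0.1696]
tcp_rot: [-180.0, 0.0, 82.0]
wrist_force: [0.2, -1.1, -1.7]
opening: 0.0459
grasp_force: 82.2
```

>>> {"method": "play_rows", "body": {"increments": [[[0,0,-10],[0,0,0],1],[[0,0,-30],[0,0,0],1],[[0,0,-50],[0,0,0],1],[[0,0,-70],[0,0,0],1],[[0,0,-80],[0,0,0],1],[[0,0,-80],[0,0,0],1]]}}

```text
time: 36.55
ee_pos: [0.3201, -0.2726, 0.2509]
tcp_rot: [179.9, 0.1, 82.1]
wrist_force: [0.5, 0.3, -1.4]
opening: 0.0459
grasp_force: 82.3
```

```bash
python3 -c "
from st import *
calls([(603,-3,250,170.6)],[(603,-3,137,170.6)])"
```

```text
now [ 320.1 -272.6  250.9] [1.799e+02 1.000e-01 8.210e+01]
0 [306.1, 243.0, 0.9] [0.0, 0.1, -88.5]
1 [0.0, -0.0, 113.0] [0.0, 0.0, 0.0]
```

>>> {"method": "play_rows", "body": {"increments": [[[10,0,-5],[0,0,-2],1],[[30,4,-10],[0,0,-6],1],[[60,12,-15],[0,0,-12],1],[[95,25,-15],[0,0,-18],1],[[130,45,-15],[0,0,-25],1],[[160,70,-15],[0,0,-32],1],[[190,95,-15],[0,0,-39],1],[[215,120,-15],[0,0,-46],1],[[240,145,-12],[0,0,-53],1],[[260,170,-8],[0,0,-60],1],[[278,195,-4],[0,0,-67],1],[[292,217,0],[0,0,-74],1],[[301,234,1],[0,0,-81],1],[[306,242,1],[0,0,-86],1],[[306,243,1],[0,0,-88.5],1],[[306,243,1],[0,0,-88.5],1],[[306,243,1],[0,0,-88.5],1]]}}

```text
time: 38.25
ee_pos: [0.6019, -0.0024, 0.2478]
tcp_rot: [-180.0, -0.1, 170.5]
wrist_force: [0.4, -1.6, -1.5]
opening: 0.046
grasp_force: 82.4
```

>>> {"method": "play_rows", "body": {"increments": [[[0,0,10],[0,0,0],1],[[0,0,25],[0,0,0],1],[[0,0,38],[0,0,0],1],[[0,0,45],[0,0,0],1],[[0,0,45],[0,0,0],1]]}}

```text
time: 38.75
ee_pos: [0.6017, -0.0028, 0.202]
tcp_rot: [-180.0, -0.2, 170.5]
wrist_force: [-0.0, -0.3, -2.3]
opening: 0.0458
grasp_force: 82.4
```

```bash
python3 -c "
from st import *
calls([(603,-3,137,170.6)])
from h import *
im,d=camera('side');im2,d2=camera('top');np.savez('side3.npz',im=im,d=d);np.savez('top3.npz',im=im2,d=d2)
a=cv2.resize(im[150:240,220:330],None,fx=5,fy=5)
b=cv2.resize(im2[100:210,200:290],None,fx=2.5,fy=4.09)
cv2.imwrite('pics/c7.png',np.hstack([a,b[:450]])[:,:,::-1])"
```

```text
now [601.7  -2.8 202. ] [-180.    -0.2  170.5]
0 [-1.5, 0.1, 65.0] [-0.0, -0.2, -0.1]
```

View pics/c7.png

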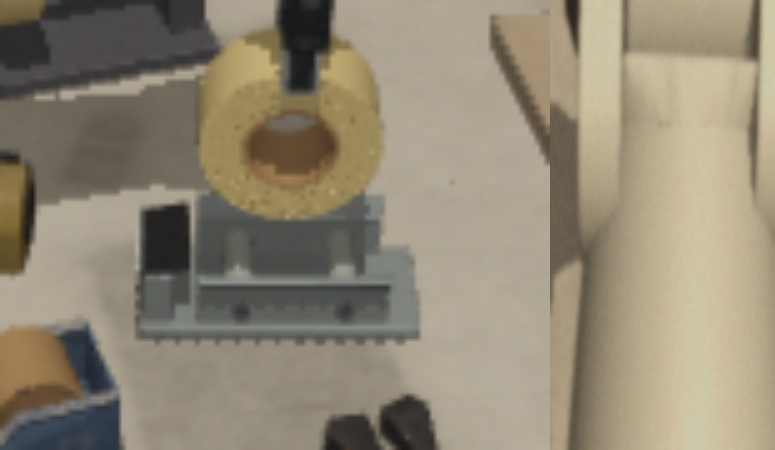

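The wide roll hangs square above the cradle, with its centre at (290,135) between the rollers at (238,250) and (343,250).

>>> {"method": "play_rows", "body": {"increments": [[[-1,0,8],[0,0,0],1],[[-1,0,20],[0,0,0],1],[[-1,0,32],[0,0,0],1],[[-1,0,42],[0,0,0],1],[[-1,0,50],[0,0,0],1],[[-1,0,56],[0,0,0],1],[[-1,0,59],[0,0,0],1],[[-1,0,61],[0,0,0],1],[[-1,0,62],[0,0,0],1],[[-1,0,62],[0,0,0],1]]}}

```text
time: 39.85
ee_pos: [0.6034, -0.0029, 0.1417]
tcp_rot: [180.0, -0.0, 170.5]
wrist_force: [1.2, 0.5, -0.8]
opening: 0.0457
grasp_force: 82.4
```

>>> {"method": "play_rows", "body": {"increments": [[[0,0,1],[0,0,0],1],[[0,0,2],[0,0,0],1],[[0,0,2],[0,0,0],1]]}}

```text
time: 40.15
ee_pos: [0.6038, -0.003, 0.1403]
tcp_rot: [180.0, 0.1, 170.5]
wrist_force: [0.9, -0.3, 4.0]
opening: 0.0458
grasp_force: 83.0
```

>>> {"method": "play_rows", "body": {"increments": [[[0,0,1],[0,0,0],1],[[0,0,2],[0,0,0],1],[[0,0,2],[0,0,0],1],[[0,0,2],[0,0,0],1]]}}

```text
time: 40.55
ee_pos: [0.6045, -0.0031, 0.14]
tcp_rot: [180.0, 0.2, 170.5]
wrist_force: [1.7, -0.8, 12.8]
opening: 0.0455
grasp_force: 84.1
```

>>> {"method": "play_rows", "body": {"increments": [[[0,0,0],[0,0,0],0.25],[[0,0,0],[0,0,0],0.25],[[0,0,0],[0,0,0],0.25],[[0,0,0],[0,0,0],0.25],[[0,0,-10],[0,0,0],0.25],[[0,0,-35],[0,0,0],0.25],[[0,0,-70],[0,0,0],0.3],[[0,0,-88],[0,0,0],0.5],[[0,0,-90],[0,0,0],0.6]]}}

```text
time: 41.45
ee_pos: [0.6042, -0.003, 0.2309]
tcp_rot: [180.0, 0.2, 170.5]
wrist_force: [-0.1, -0.2, -0.2]
opening: 0.0342
grasp_force: 0.0
```

```bash
python3 -c "
from st import *
calls([s(-56,230)],[s(-56,158)],[s(-56,170)],[s(-130,170)],[s(-130,245)],[f(-130,245)])
from h import *
im,d=camera('side');np.savez('side4.npz',im=im,d=d)
cv2.imwrite('pics/c8.png',cv2.resize(im[150:240,220:330],None,fx=4,fy=4)[:,:,::-1])
from meas import *
h,P,u,v=load('side',(240,170,310,222),'4')
m=(P[:,2]>.10)&(P[:,2]<.145)&(h[:,0]>15)&(h[:,1]>60)&(h[:,2]>110);print(rect(P[m]),pct(P[m,2]),m.sum())"
```

```text
now [604.2  -3.  230.9] [180.    0.2 170.5]
0 [242.0, 237.3, 0.1] [0.2, 0.2, 72.7]
1 [0.0, -0.0, 72.0] [0.0, 0.0, 0.0]
2 [-0.0, 0.0, -12.0] [0.0, 0.0, 0.0]
3 [0.0, -74.0, -0.0] [0.0, 0.0, 0.0]
4 [-0.0, 0.0, -75.0] [0.0, 0.0, 0.0]
5 [-526.4, -82.3, -0.0] [0.0, -0.0, 15.8]
(array([ 0.6056, -0.005 ]), array([0.0542, 0.0997]), 79.52) [0.1006 0.1211 0.1347] 511
```

View pics/c8.png

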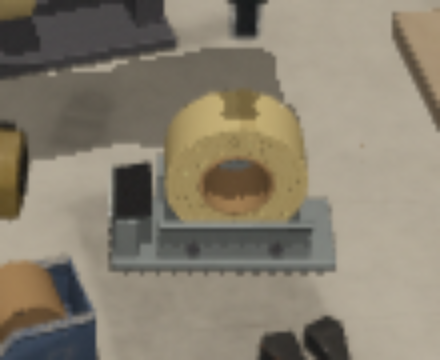

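The wide roll sits between the cheeks at (235,160), its top measured at about 0.134 m, so it is seated. I'll fetch the narrow roll from the spare stand.

>>> {"method": "play_rows", "body": {"increments": [[[8,8,0],[0,0,3],0.58],[[28,28,0],[0,0,10],0.58],[[53,52,0],[0,0,17],0.58],[[80,78,0],[0,0,24],0.58],[[107,105,0],[0,0,31],0.58],[[134,131,0],[0,0,38],0.58],[[160,157,0],[0,0,45],0.58],[[185,181,0],[0,0,52],0.58],[[208,204,0],[0,0,59],0.58],[[226,222,0],[0,0,66],0.58],[[238,233,0],[0.2,0.2,71],0.58],[[242,237,0],[0.2,0.2,72.7],0.58],[[242,237,0],[0.2,0.2,72.7],0.58],[[242,237,0],[0.2,0.2,72.7],0.58]]}}

```text
time: 42.9
ee_pos: [0.4034, 0.2703, 0.2266]
tcp_rot: [-179.6, -0.0, 97.9]
wrist_force: [0.8, 0.3, -0.1]
opening: 0.036
grasp_force: 0.0
```

>>> {"method": "play_rows", "body": {"increments": [[[0,0,12],[0,0,0],0.58],[[0,0,35],[0,0,0],0.58],[[0,0,55],[0,0,0],0.58],[[0,0,68],[0,0,0],0.58],[[0,0,72],[0,0,0],0.58],[[0,0,72],[0,0,0],0.58]]}}

```text
time: 43.5
ee_pos: [0.4031, 0.2703, 0.1551]
tcp_rot: [-179.7, -0.0, 97.8]
wrist_force: [0.0, -0.5, 0.5]
opening: 0.0355
grasp_force: 0.0
```

>>> {"method": "play_rows", "body": {"increments": [[[0,0,0],[0,0,0],1],[[0,0,0],[0,0,0],1],[[0,0,0],[0,0,0],1],[[0,0,0],[0,0,0],1],[[0,0,0],[0,0,0],1],[[0,0,0],[0,0,0],1]], "grip_force": 70}}

```text
time: 44.1
ee_pos: [0.4037, 0.2708, 0.1567]
tcp_rot: [-179.8, -0.1, 97.8]
wrist_force: [0.7, -1.4, 5.6]
opening: 0.0161
grasp_force: 70.1
```

>>> {"method": "play_rows", "body": {"increments": [[[0,0,-4],[0,0,0],1],[[0,0,-9],[0,0,0],1],[[0,0,-12],[0,0,0],1],[[0,0,-12],[0,0,0],1],[[0,-6,-12],[0,0,0],1],[[0,-16,-12],[0,0,0],1],[[0,-30,-12],[0,0,0],1],[[0,-46,-12],[0,0,0],1],[[0,-60,-12],[0,0,0],1],[[0,-70,-12],[0,0,0],1],[[0,-74,-12],[0,0,0],1],[[0,-74,-12],[0,0,0],1],[[0,-74,-22],[0,0,0],1],[[0,-74,-42],[0,0,0],1],[[0,-74,-62],[0,0,0],1],[[0,-74,-78],[0,0,0],1],[[0,-74,-83],[0,0,0],1],[[0,-74,-83],[0,0,0],1]]}}

```text
time: 45.9
ee_pos: [0.3309, 0.2607, 0.2396]
tcp_rot: [-179.8, -0.1, 97.8]
wrist_force: [-0.3, 0.6, -1.7]
opening: 0.0162
grasp_force: 69.4
```

>>> {"method": "play_rows", "body": {"increments": [[[-8,-1,0],[0,0,0],1],[[-24,-4,0],[0,0,1],1],[[-48,-8,0],[0,0,1],1],[[-80,-12,0],[0,0,2],1],[[-115,-18,0],[0,0,3],1],[[-150,-23,0],[0,0,4],1],[[-185,-29,0],[0,0,5],1],[[-220,-34,0],[0,0,6],1],[[-255,-40,0],[0,0,7],1],[[-290,-45,0],[0,0,8],1],[[-325,-51,0],[0,0,10],1],[[-360,-56,0],[0,0,11],1],[[-395,-62,0],[0,0,12],1],[[-430,-67,0],[0,0,13],1],[[-465,-73,0],[0,0,14],1],[[-495,-77,0],[0,0,15],1],[[-513,-80,0],[0,0,15.8],1],[[-523,-82,0],[0,0,15.8],1],[[-526,-82,0],[0,0,15.8],1],[[-526,-82,0],[0,0,15.8],1]]}}

```text
time: 47.9
ee_pos: [0.3207, -0.2715, 0.2385]
tcp_rot: [-179.7, -0.0, 82.1]
wrist_force: [-0.3, -0.2, -0.7]
opening: 0.0161
grasp_force: 69.3
```

```bash
python3 -c "
from st import *
calls([f(-130,169)],[f(0,169)],[f(0,157)])"
```

```text
now [ 320.7 -271.5  238.5] [-179.7   -0.    82.1]
0 [-0.4, 1.6, 69.5] [-0.3, -0.0, -0.0]
1 [0.0, 130.0, 0.0] [0.0, 0.0, 0.0]
2 [0.0, -0.0, 12.0] [0.0, 0.0, 0.0]
```

>>> {"method": "play_rows", "body": {"increments": [[[0,1,10],[0,0,0],1],[[0,1,30],[0,0,0],1],[[0,1,50],[-0.3,0,0],1],[[0,1,64],[-0.3,0,0],1],[[0,1,69],[-0.3,0,0],1],[[0,1,69],[-0.3,0,0],1],[[0,1,69],[-0.3,0,0],1]]}}

```text
time: 48.6
ee_pos: [0.3218, -0.2719, 0.1706]
tcp_rot: [180.0, 0.1, 82.1]
wrist_force: [1.2, -0.3, -1.2]
opening: 0.0165
grasp_force: 69.3
```

>>> {"method": "play_rows", "body": {"increments": [[[0,6,0],[0,0,0],1],[[0,16,0],[0,0,0],1],[[0,28,0],[0,0,0],1],[[0,42,0],[0,0,0],1],[[0,58,0],[0,0,0],1],[[0,74,0],[0,0,0],1],[[0,90,0],[0,0,0],1],[[0,106,0],[0,0,0],1],[[0,120,0],[0,0,0],1],[[0,127,0],[0,0,0],1],[[0,130,0],[0,0,0],1],[[0,130,0],[0,0,0],1],[[0,130,0],[0,0,0],1]]}}

```text
time: 49.9
ee_pos: [0.45, -0.2898, 0.1699]
tcp_rot: [-180.0, 0.0, 82.0]
wrist_force: [-0.2, -0.5, -1.1]
opening: 0.0161
grasp_force: 69.3
```

>>> {"method": "play_rows", "body": {"increments": [[[0,0,4],[0,0,0],1],[[0,0,8],[0,0,0],1],[[0,0,11],[0,0,0],1],[[0,0,12],[0,0,0],1],[[0,0,12],[0,0,0],1],[[0,0,12],[0,0,0],1]]}}

```text
time: 50.5
ee_pos: [0.4503, -0.2899, 0.1579]
tcp_rot: [180.0, 0.0, 82.0]
wrist_force: [-0.7, 0.6, 0.5]
opening: 0.0162
grasp_force: 69.3
```

Lower a touch more until it touches, then release and go for the medium roll.

>>> {"method": "play_rows", "body": {"increments": [[[0,0,1],[0,0,0],1],[[0,0,1],[0,0,0],1],[[0,0,1],[0,0,0],0.58],[[0,0,1],[0,0,0],0.58],[[0,0,1],[0,0,0],0.58],[[0,0,-10],[0,0,0],0.58],[[0,0,-35],[0,0,0],0.58],[[0,0,-60],[0,0,0],0.45],[[0,0,-71],[0,0,0],0.45],[[0,0,-73],[0,0,0],0.45]]}}

```text
time: 51.5
ee_pos: [0.4508, -0.2902, 0.2326]
tcp_rot: [179.9, 0.1, 82.0]
wrist_force: [0.2, -0.2, 0.0]
opening: 0.0469
grasp_force: 0.0
```

```bash
python3 -c "
from st import *
calls([s(0,230)],[s(0,158)],[s(0,170)],[s(-130,170)],[s(-130,240)],[f(-130,240)])"
```

```text
now [ 450.8 -290.2  232.6] [1.799e+02 1.000e-01 8.200e+01]
0 [564.5, -69.6, 1.6] [0.1, 0.1, -15.8]
1 [0.0, -0.0, 72.0] [0.0, 0.0, 0.0]
2 [-0.0, 0.0, -12.0] [0.0, 0.0, 0.0]
3 [0.0, -130.0, -0.0] [0.0, 0.0, 0.0]
4 [-0.0, 0.0, -70.0] [0.0, 0.0, 0.0]
5 [-526.4, -82.3, -0.0] [0.0, -0.0, 15.8]
```

>>> {"method": "play_rows", "body": {"increments": [[[10,-1,0],[0,0,0],0.45],[[30,-4,0],[0,0,-1],0.45],[[65,-8,0],[0,0,-2],0.45],[[105,-13,0],[0,0,-3],0.45],[[145,-18,0],[0,0,-4],0.45],[[185,-23,0],[0,0,-5],0.45],[[225,-28,0],[0,0,-6],0.45],[[265,-33,0],[0,0,-7],0.45],[[305,-38,0],[0,0,-8],0.45],[[345,-43,0],[0,0,-9],0.45],[[385,-48,0],[0,0,-10],0.45],[[425,-53,0],[0,0,-12],0.45],[[465,-58,0],[0,0,-13],0.45],[[505,-63,0],[0,0,-14],0.45],[[535,-66,0],[0,0,-15],0.45],[[555,-69,1],[0.1,0.1,-15.8],0.45],[[564,-70,1],[0.1,0.1,-15.8],0.45],[[564,-70,1],[0.1,0.1,-15.8],0.45],[[564,-70,1],[0.1,0.1,-15.8],0.45]]}}

```text
time: 53.4
ee_pos: [0.4587, 0.2778, 0.2292]
tcp_rot: [-179.9, -0.1, 97.8]
wrist_force: [-0.4, -0.3, 0.4]
opening: 0.0467
grasp_force: 0.0
```

>>> {"method": "play_rows", "body": {"increments": [[[0,0,12],[0,0,0],0.45],[[0,0,35],[0,0,0],0.45],[[0,0,55],[0,0,0],0.45],[[0,0,68],[0,0,0],0.45],[[0,0,72],[0,0,0],0.45],[[0,0,72],[0,0,0],0.45]]}}

```text
time: 54.0
ee_pos: [0.4588, 0.278, 0.1573]
tcp_rot: [-179.9, -0.1, 97.8]
wrist_force: [0.2, -0.2, 0.9]
opening: 0.0472
grasp_force: 0.0
```

>>> {"method": "play_rows", "body": {"increments": [[[0,0,0],[0,0,0],1],[[0,0,0],[0,0,0],1],[[0,0,0],[0,0,0],1],[[0,0,0],[0,0,0],1],[[0,0,0],[0,0,0],1],[[0,0,0],[0,0,0],1]]}}

```text
time: 54.6
ee_pos: [0.4593, 0.2787, 0.1589]
tcp_rot: [180.0, -0.1, 97.8]
wrist_force: [-1.9, -0.7, 6.0]
opening: 0.0283
grasp_force: 70.1
```

>>> {"method": "play_rows", "body": {"increments": [[[0,0,-4],[0,0,0],1],[[0,0,-9],[0,0,0],1],[[0,0,-12],[0,0,0],1],[[0,0,-12],[0,0,0],1],[[0,-6,-12],[0,0,0],1],[[0,-18,-12],[0,0,0],1],[[0,-34,-12],[0,0,0],1],[[0,-50,-12],[0,0,0],1],[[0,-66,-12],[0,0,0],1],[[0,-82,-12],[0,0,0],1],[[0,-98,-12],[0,0,0],1],[[0,-114,-12],[0,0,0],1],[[0,-125,-12],[0,0,0],1],[[0,-130,-12],[0,0,0],1],[[0,-130,-12],[0,0,0],1]]}}

```text
time: 56.1
ee_pos: [0.3296, 0.2607, 0.17]
tcp_rot: [-179.9, -0.1, 97.9]
wrist_force: [1.0, 0.4, -2.0]
opening: 0.0285
grasp_force: 69.4
```

>>> {"method": "play_rows", "body": {"increments": [[[0,0,-10],[0,0,0],1],[[0,0,-30],[0,0,0],1],[[0,0,-50],[0,0,0],1],[[0,0,-65],[0,0,0],1],[[0,0,-70],[0,0,0],1],[[0,0,-70],[0,0,0],1]]}}

```text
time: 56.7
ee_pos: [0.3308, 0.2609, 0.2404]
tcp_rot: [-180.0, -0.1, 97.8]
wrist_force: [0.7, -0.5, -1.1]
opening: 0.0281
grasp_force: 69.5
```

>>> {"method": "play_rows", "body": {"increments": [[[-8,-1,0],[0,0,0],1],[[-24,-4,0],[0,0,1],1],[[-48,-8,0],[0,0,1],1],[[-80,-12,0],[0,0,2],1],[[-115,-18,0],[0,0,3],1],[[-150,-23,0],[0,0,4],1],[[-185,-29,0],[0,0,5],1],[[-220,-34,0],[0,0,6],1],[[-255,-40,0],[0,0,7],1],[[-290,-45,0],[0,0,8],1],[[-325,-51,0],[0,0,10],1],[[-360,-56,0],[0,0,11],1],[[-395,-62,0],[0,0,12],1],[[-430,-67,0],[0,0,13],1],[[-465,-73,0],[0,0,14],1],[[-495,-77,0],[0,0,15],1],[[-513,-80,0],[0,0,15.8],1],[[-523,-82,0],[0,0,15.8],1],[[-526,-82,0],[0,0,15.8],1],[[-526,-82,0],[0,0,15.8],1]]}}

```text
time: 58.7
ee_pos: [0.3206, -0.2714, 0.2388]
tcp_rot: [-179.9, -0.1, 82.0]
wrist_force: [-0.4, 0.0, -0.9]
opening: 0.0279
grasp_force: 69.5
```

```bash
python3 -c "
from st import *
calls([f(-130,170)],[f(-56,170)],[f(-56,158)])"
```

```text
now [ 320.6 -271.4  238.8] [-1.799e+02 -1.000e-01  8.200e+01]
0 [-0.7, 1.4, 68.8] [-0.1, -0.1, -0.0]
1 [-0.0, 74.0, 0.0] [0.0, 0.0, 0.0]
2 [0.0, -0.0, 12.0] [0.0, 0.0, 0.0]
```

>>> {"method": "play_rows", "body": {"increments": [[[0,1,10],[0,0,0],1],[[0,1,30],[0,0,0],1],[[0,1,50],[0,0,0],1],[[0,1,64],[0,0,0],1],[[0,1,69],[0,0,0],1],[[0,1,69],[0,0,0],1],[[0,1,69],[0,0,0],1]]}}

```text
time: 59.4
ee_pos: [0.3219, -0.2717, 0.1709]
tcp_rot: [-179.9, -0.0, 82.1]
wrist_force: [0.0, -0.3, -0.5]
opening: 0.0285
grasp_force: 69.5
```

>>> {"method": "play_rows", "body": {"increments": [[[0,6,0],[0,0,0],1],[[0,16,0],[0,0,0],1],[[0,28,0],[0,0,0],1],[[0,42,0],[0,0,0],1],[[0,56,0],[0,0,0],1],[[0,68,0],[0,0,0],1],[[0,74,0],[0,0,0],1],[[0,74,0],[0,0,0],1],[[0,74,0],[0,0,0],1],[[0,74,4],[0,0,0],1],[[0,74,8],[0,0,0],1],[[0,74,11],[0,0,0],1],[[0,74,12],[0,0,0],1],[[0,74,12],[0,0,0],1]]}}

```text
time: 60.8
ee_pos: [0.3946, -0.2819, 0.1589]
tcp_rot: [-179.9, -0.0, 82.0]
wrist_force: [-4.0, 2.0, 7.5]
opening: 0.0282
grasp_force: 70.5
```

>>> {"method": "play_rows", "body": {"increments": [[[0,0,0],[0,0,0],1],[[0,0,0],[0,0,0],0.48],[[0,0,0],[0,0,0],0.48],[[0,0,0],[0,0,0],0.48],[[0,0,-10],[0,0,0],0.48],[[0,0,-35],[0,0,0],0.48],[[0,0,-60],[0,0,0],0.48],[[0,0,-85],[0,0,0],0.48],[[30,-40,-100],[0,0,0],0.48],[[70,-70,-105],[0,0,0],0.48],[[110,-100,-105],[0,0,0],0.48],[[150,-120,-105],[0,0,0],0.48],[[190,-130,-105],[0,0,0],0.48],[[230,-130,-105],[0,0,0],0.48],[[260,-130,-105],[0,0,0],0.48],[[270,-130,-105],[0,0,0],0.48],[[270,-130,-105],[0,0,0],0.48]]}}

```text
time: 62.5
ee_pos: [0.3037, 0.0045, 0.2642]
tcp_rot: [-179.9, -0.1, 82.2]
wrist_force: [-0.7, -0.6, -0.4]
opening: 0.0444
grasp_force: 0.0
```

```bash
python3 -c "
from h import *
im,d=camera('side');np.savez('side5.npz',im=im,d=d);im2,d2=camera('top');np.savez('top5.npz',im=im2,d=d2)
cv2.imwrite('pics/c9.png',cv2.resize(im[100:320,150:330],None,fx=2.6,fy=2.6)[:,:,::-1])
from meas import *
for t in '05':
  for n,b in(('side',(195,235,308,308)),('top',(325,150,400,265))):
    h,P,u,v=load(n,b,t)
    m=(P[:,2]>.135)&(P[:,2]<.17)&(h[:,2]>110)&(h[:,0]>15)&(h[:,1]>60); k=np.zeros((384,512),np.uint8); k[v[m],u[m]]=1
    N,L,S,C=cv2.connectedComponentsWithStats(k)
    for i in range(1,N):
        if S[i,4]>25:
            q=L[v,u]==i; print(t,n,rect(P[q]),pct(P[q,2]))
for n,b in(('side',(203,205,250,246)),('top',(258,195,302,250))):
    h,P,u,v=load(n,b,'5'); m=(h[:,0]<22)&(h[:,1]>90)&(P[:,2]<.09)&(P[:,2]>.03); print('core',m.sum(),rect(P[m]),pct(P[m,2]))
"
```

```text
0 side (array([ 0.3959, -0.2871]), array([0.0742, 0.0301]), 81.72) [0.1357 0.1485 0.1555]
0 side (array([ 0.4524, -0.2954]), array([0.0824, 0.0168]), 81.72) [0.1353 0.1483 0.1556]
0 side (array([ 0.5175, -0.3043]), array([0.0754, 0.0479]), 79.66) [0.1356 0.1488 0.1554]
0 top (array([ 0.5151, -0.2966]), array([0.0846, 0.0491]), 81.92) [0.1357 0.1492 0.1569]
0 top (array([ 0.4501, -0.288 ]), array([0.0841, 0.0188]), 83.79) [0.1353 0.1492 0.1571]
0 top (array([ 0.3941, -0.28  ]), array([0.086 , 0.0304]), 81.37) [0.1356 0.1492 0.158 ]
5 side (array([ 0.3949, -0.2867]), array([0.0713, 0.0288]), 83.2) [0.1356 0.1488 0.1555]
5 side (array([ 0.4517, -0.2929]), array([0.0769, 0.0148]), 81.75) [0.136  0.1484 0.1558]
5 top (array([ 0.4493, -0.2888]), array([0.0822, 0.0192]), 83.11) [0.1354 0.1496 0.1568]
5 top (array([ 0.3937, -0.2793]), array([0.0855, 0.0308]), 81.7) [0.1359 0.1496 0.1575]
core 254 (array([ 0.4296, -0.0922]), array([0.0568, 0.0534]), 8.25) [0.0346 0.057  0.0645]
core 448 (array([ 0.4278, -0.0887]), array([0.0582, 0.0483]), 7.78) [0.038  0.0586 0.0659]
```

View pics/c9.png

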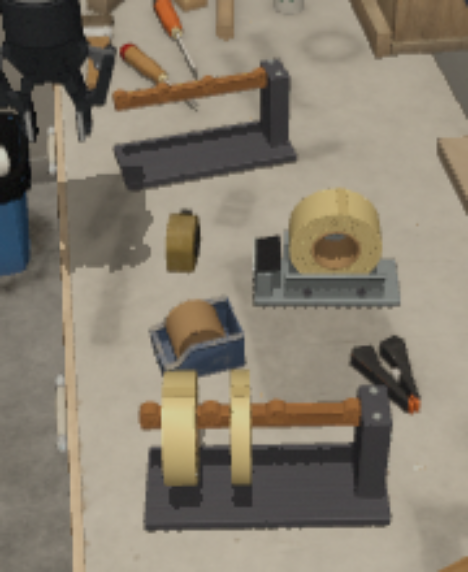

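The wide roll sits in the dispenser at (335,235) and the core in the bin at (195,330), top 0.065 m, so its centre is about 0.035 m. Medium (180,430) and narrow (240,430) hang within about 2–3 mm of their start. Nothing touches the robot, and the bystanders have not moved.

```bash
python3 -c "
from workcell import workorder
print(workorder.job_done())"
```

```text
the job is handed in; nothing more can be done
None
```

I handed the job in at about 63 s. The core is in the bin, the wide roll is seated in the dispenser, and the medium and narrow rolls hang within about 3 mm of where they started; the judge's verdict was not shown.

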